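# Open the detector module's cover

## Task

Loosen the two captive brass wing thumbscrews that hold the aluminium cover plate on the white detector module, one after the other, turning each counter-clockwise to its stop so that the wing lines up with its slot in the plate. Then lift the plate by its handle straight up clear of the screws and set it down gently, handle up, in the middle of the blue antistatic mat, its long side along the mat's long side.

Things in the scene. Friction and masses are not known exactly. Their poses are not given: they have to be found in the camera images.
- cover_handle (a point): centre of the cover's black handle bar: 46 mm long along y, 12 mm wide (x), 12 mm high, on two posts. It is mid-plate, 39 mm above the top face and 44 mm above the underside of the loose aluminium plate, 110 (x) x 220 (y) x 5 mm, about 0.35 kg. Wings stand 34 mm above the plate: lift 60 mm or more before moving sideways.
- module: the white instrument module, a fixed box 140 mm (x) x 250 mm (y), 75 mm high, with blue and vented sides; origin at the middle of its underside. The cover plate lies on its top inside a rim 4 mm high, its slots running along x.
- screw_a_wing (a point): first thumbscrew, on the -y side of the handle: brass wing, an upright paddle 34 mm long along this frame's y, 9 mm thick in x (pinch across x). Point: on its turning axis, 10 mm below its top, 24 mm above the cover plate's top face. It stays in the module and stands 85 mm from the handle.
- screw_b_wing (a point): second thumbscrew, on the +y side of the handle: brass wing, an upright paddle 34 mm long along this frame's y, 9 mm thick in x (pinch across x). Point: on its turning axis, 10 mm below its top, 24 mm above the cover plate's top face. It stays in the module and stands 85 mm from the handle.
- screw_a (a joint): turn of the first thumbscrew, rad, growing counter-clockwise seen from above: 0 = fastened (wing across its slot in the plate), stop at 1.57 = loosened (wing in line with the slot). Starts at 0.15 to 0.45, stays where left, takes about 0.04 N m. Beyond 1.2 the 50 x 24 mm slot passes over the wing.
- screw_b (a joint): turn of the second thumbscrew, rad, growing counter-clockwise seen from above: 0 = fastened (wing across its slot in the plate), stop at 1.57 = loosened (wing in line with the slot). Starts at 0.15 to 0.45, stays where left, takes about 0.04 N m. Beyond 1.2 the 50 x 24 mm slot passes over the wing.
- mat_top (a point): centre of the top face of the flat blue antistatic mat lying fixed on the black bench, 170 mm (x) x 290 mm (y), 4 mm thick. It may be to the left or right of the module.
Mind the look-alikes: they are no part of the job. What is shaped like the part that bears cover_handle but green or orange is not meant.

How it is judged:
By the outcome, as a careful person would: the job done as asked, in the order asked, and still so for the second after the job is handed in, with the robot touching nothing.
It also fails if it takes over 58 s, if anything falls off the work surface, if the arm or the gripper's body presses on something with over 40 N, if the wrist force passes 120 N, or if a joint passes its speed limit or range.

## Robot

A 6-joint arm with a two-finger parallel gripper is mounted at the origin on the work surface. World frame = base frame: x ahead of the robot, y to its left, z up, the work surface at z = 0. Lengths are in mm, angles in degrees, forces in N, time in s.
With the tool pointing down it reaches from about 300 to 850 mm from the base axis. Payload 4.2 kg.
Tool frame: the origin (TCP) lies on the centre line of the jaws, within the pads' length; the fingertips stand 14 mm ahead of it and the grasp point (between the pads) lies 5 mm behind it (env.finger_overhang is the z of the fingertips in the tool frame, in mm); z points along the fingers, y is the line along which they close (so a half turn about z gives the same grasp; the last joint's range is limited). The gripper opens to 91 mm and grips with 3 to 60 N. Pads are 32 mm wide; open, the fingers measure 118 mm over their backs; the gripper's body (76 mm by 178 mm) begins 60 mm behind the grasp point.
Start: joints at [-73.854, 18.312, 89.639, -0, 72.044, -1.146], TCP at [170.915, -549.026, 227.976] pointing down, gripper open.
Joint ranges: [-177.97, 177.97], [-48.28, 115.42], [12.27, 149.76], [-77.06, 257.06], [2.81, 150.46], [-146.56, 146.56]. Speed limits (degrees/s): [147.25, 147.25, 180, 180, 180, 180].

## Interface

Orientations are given as [roll, pitch, yaw] about the fixed x, y, z axes, in that order (R = Rz(yaw) Ry(pitch) Rx(roll)).
In Python, from workcell import sensors, viewer, env gives the robot as it stands. The module is installed in compiled form; this text tells all that it offers.
- The arm moves only by the tool step_arm, never from a script. Its argument "plan" is one flat list of numbers, 6 for each row, row after row: the shift along the tool's x, y, z in cm, then the turn, a rotation vector about the tool's x, y, z in rad. In form: [x, y, z, wx, wy, wz, x, y, z, wx, wy, wz, ...]. A call has 1 to 5 rows; each row shifts and turns the commanded pose from where the row before left it, along the tool's axes as they then stand; what a row does not reach is not made up. A row lasts 1/12 s, in which the tool goes at most 41.7 mm and 7.16 degrees, less where a joint would pass 70% of its speed; a pose out of reach is approached as far as the arm can. A call is refused whole if a number of a shift passes 4.17 or a number of a turn 0.125, either way. A call with a gripper value outside its range is refused whole. "hand" is the finger opening in cm, from 0 to 9.12, set as the call begins (left out, the last holds). The fingers move at their own pace and stop on an object; "newtons" is the grip in N (left out, the last holds). Time passes only in rows, so rows that do not move let the fingers close. It gives the time, the measured TCP pose, the force, the opening and the grip force at its end, in the units of the state.
- sensors.state(): the state, without advancing time (a new reading comes with each control period).
- viewer.grab_frame(name): name is "scene" or "top"; returns a dict with "img" (480x640x3 uint8, red, green, blue), "fx", "fy", "cx", "cy" (pixels), "position" and "attitude" of the camera in the world. Camera axes: x right, y down, z forward; pixel columns grow to the right and rows downward; lengths in mm; the calibration is good to about 2 mm. A picture is of the moment at which its call begins. There is no depth.
- env.job_done(): hands the job in; it is judged then, once.
Trained networks look in a picture, given as the dict that the camera call returned (one of the last four; its "shot" number tells which), for a name from the list of things; names that differ only in an ending like _2 or _b are one class to them, and where a whole thing is asked for, a point or a joint stands for the part that bears it (a point fixed in the world has none). Each returns a list of dicts, best first, with "score" (0 to 1); they miss things now and then, are a little off and sometimes report something else, mostly with a low value. They report only what shows in the picture. A call takes as long as a camera call. They do not tell look-alikes from the thing itself.
- viewer.boxes_of(name, picture): "location" ([column, row] in pixels, amid what is visible of it).
- viewer.pinpoint(name, picture): "location" ([column, row] in pixels: a listed point, or the origin of a listed thing).
The state is a dict: "time_s": time; "qpos": joint angles; "qvel": joint speeds; "effort": joint torques, N m; "ee_pos": TCP position; "ee_rot": TCP orientation; "force": force on the tool from outside, world axes, zero at the start; "torque": the same for the moment, N m; "gripper_width": finger opening in mm; "gripper_force": force on a finger pad.
Only numpy, scipy, OpenCV 4.12 (cv2) and the standard library are available. Lean on these libraries where they do the work, as an engineer would, in place of code of your own. Each camera call takes 0.05 s, during which the arm holds its last target. There are 200 camera calls.

## Working session

There is one attempt and no reset: what is moved stays moved. The work goes in short steps, Python scripts to look and compute and a tool call to move; the robot and the scene stay as the last step left them, time stands still between calls to the robot, and variables do not carry over. Pictures are saved under pics/ and viewed, at most 10 in all, crops included, and the job is handed in when it is done.

Besides the shell and the picture viewer there is one more tool, called after ">>>" in YAML: its name, and indented under it one key for each argument. step_arm: Moves the arm, as the interface text tells. Its arguments: {"type":"object","properties":{"plan":{"type":"array","items":{"type":"number"}},"hand":{"type":"number"},"newtons":{"type":"number"}},"required":["plan"]}

```bash
mkdir -p pics; cat > h.py <<'E'
import numpy as np,cv2
from scipy.spatial.transform import Rotation as R
from workcell import sensors,viewer,env
def grab(n,save=None):
    p=viewer.grab_frame(n)
    if save: cv2.imwrite('pics/'+save,p['img'][:,:,::-1])
    return p
def rot(p):
    a=np.array(p['attitude'],float)
    return a if a.shape==(3,3) else R.from_euler('xyz',a,degrees=True).as_matrix()
def ray(p,uv):
    return rot(p)@np.array([(uv[0]-p['cx'])/p['fx'],(uv[1]-p['cy'])/p['fy'],1])
def onz(p,uv,z):
    d=ray(p,uv);o=np.array(p['position'],float);return o+d*(z-o[2])/d[2]
def proj(p,X):
    c=rot(p).T@(np.array(X,float)-np.array(p['position']));return [p['fx']*c[0]/c[2]+p['cx'],p['fy']*c[1]/c[2]+p['cy']]
E
python3 - <<'E'
from h import *
s=sensors.state();print(s)
ps=[]
for n in('scene','top'):
    p=grab(n,n+'0.png');print(n,p['position'],p['attitude'],p['fx'],p['cx'],p['cy'])
    for k,z in(('cover_handle',119-4),('module',0),('screw_a_wing',104),('mat_top',4)):
        for d in viewer.pinpoint(k,p)[:4]: print(n,k,np.round(d['location']),round(d['score'],2),np.round(onz(p,d['location'],z)))
a=cv2.imread('pics/scene0.png');b=cv2.imread('pics/top0.png')
E
```

```text
{'time_s': 0.0, 'qpos': array([-7.38552579e+01,  1.83508699e+01,  8.97059103e+01, -6.80268308e-04,
        7.20458993e+01, -1.14520875e+00]), 'qvel': array([-0.02092983, -0.01985208, -0.01087574,  0.03981823,  0.05735654,
        0.0045789 ]), 'effort': array([ 2.91189848e-03, -4.12460375e+01, -2.31972241e+01,  7.30384723e-02,
        4.57093993e-02, -1.54062764e-04]), 'ee_pos': array([ 170.76196406, -548.54522487,  227.1313725 ]), 'ee_rot': array([-1.79897328e+02, -1.40554952e-03,  1.72901599e+01]), 'force': array([ 0.32277499, -0.14834225, -0.31195053]), 'torque': array([ 0.04289609,  0.03375188, -0.01318375]), 'gripper_force': 0.0, 'gripper_width': 91.47064648988062}
scene [1201.27334047  510.94395478  914.35224882] [-132.89484246   -0.31659486  120.33946658] 443.8637421989164 325.83349528641645 244.38665676234407
scene cover_handle [429. 233.] 0.73 [274. 299. 115.]
scene cover_handle [352. 275.] 0.7 [518. 191. 115.]
scene cover_handle [479. 313.] 0.57 [475. 496. 115.]
scene module [347. 306.] 0.97 [526. 187.   0.]
scene screw_a_wing [327. 260.] 0.59 [497. 107. 104.]
scene mat_top [233. 254.] 0.81 [ 527. -195.    4.]
scene mat_top [348. 308.] 0.69 [534. 194.   4.]
top [ 386.08730113   90.30545907 1057.66988333] [-174.80233793    0.37866718  -89.03502185] 464.46114138471415 321.9735887881464 244.0205816220504
top cover_handle [238. 369.] 0.88 [220. 261. 115.]
top cover_handle [158. 136.] 0.87 [693. 443. 115.]
top cover_handle [278. 216.] 0.69 [528. 189. 115.]
top cover_handle [141. 273.] 0.61 [407. 465. 115.]
top screw_a_wing [318. 226.] 0.56 [510. 108. 104.]
top mat_top [447. 227.] 0.63 [ 526. -186.    4.]
```

View pics/scene0.png

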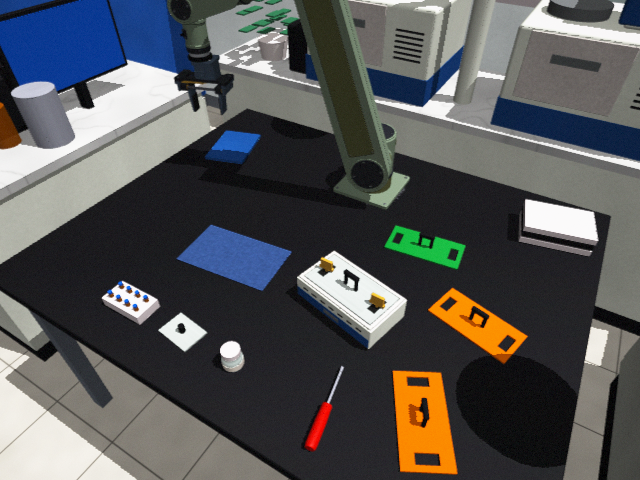

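View pics/top0.png

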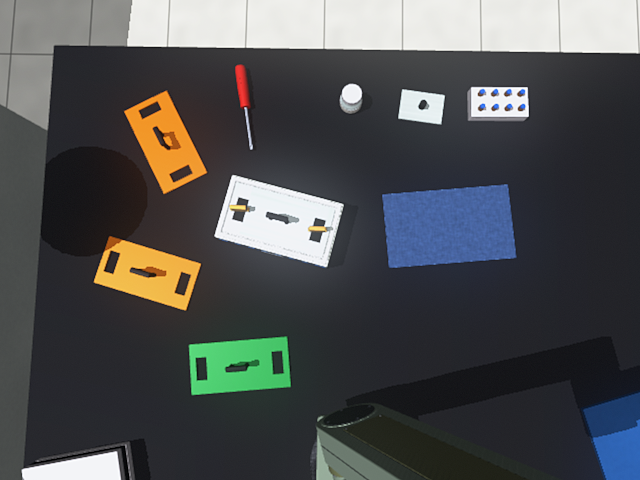

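The top view shows the module at (280,218) with wings at about (240,209) and (319,229), and the mat at (449,226). I'll segment these for exact poses.

```bash
cat >> h.py <<'E'
def rect(P):
    (c,(w,h),a)=cv2.minAreaRect(np.float32(P)[:,:2]);
    if w<h: w,h,a=h,w,a+90
    return np.round(c,1),round(w),round(h),round((a)%180,1)   # a: long side dir from x
def biggest(m):
    n,l,st,_=cv2.connectedComponentsWithStats(m.astype(np.uint8));i=1+np.argmax(st[1:,4]);return l==i
def pts(p,m,z):
    v,u=np.nonzero(m);return np.array([onz(p,(a,b),z) for a,b in zip(u,v)])
def wings(p,win,z=114):
    h=cv2.cvtColor(p['img'],cv2.COLOR_RGB2HSV);m=(h[...,0]>10)&(h[...,0]<32)&(h[...,1]>100)&(h[...,2]>90)
    u0,u1,v0,v1=win;k=np.zeros_like(m);k[v0:v1,u0:u1]=m[v0:v1,u0:u1];return biggest(k)
E
python3 - <<'E'
from h import *
p=grab('top');q=grab('scene')
im=p['img'];h=cv2.cvtColor(im,cv2.COLOR_RGB2HSV)
m=(h[...,0]>100)&(h[...,0]<125)&(h[...,1]>110)&(h[...,2]>90);m[:,:360]=0;m[300:]=0;m=biggest(m)
print('mat',rect(pts(p,m,4)))
hq=cv2.cvtColor(q['img'],cv2.COLOR_RGB2HSV)
mq=(hq[...,0]>100)&(hq[...,0]<125)&(hq[...,1]>110)&(hq[...,2]>80);mq[:215]=0;mq[300:]=0;mq[:,300:]=0;mq[:,:160]=0;print('mat scene',rect(pts(q,biggest(mq),4)))
m=(h[...,1]<60)&(h[...,2]>150);m[:,:200]=0;m[:,360:]=0;m[:165]=0;m[280:]=0;m=biggest(m)
for z in(75,79):print('mod',z,rect(pts(p,m,z)))
for w in((220,262,195,225),(300,340,215,245)):
    m=wings(p,w);print('wing',m.sum(),rect(pts(p,m,104)),rect(pts(p,m,114)))
for k in('screw_a_wing','cover_handle'):
  for d in viewer.pinpoint(k,p):print('top',k,d['location'],d['score'])
  for d in viewer.pinpoint(k,q):print('scene',k,d['location'],d['score'])
c=cv2.resize(p['img'][165:280,205:355],None,fx=5,fy=5,interpolation=2)[:,:,::-1];cv2.imwrite('pics/c1.png',c)
E
```

```text
Traceback (most recent call last):
  File "h.py", line 18, in rect
    (c,(w,h),a)=cv2.minAreaRect(np.float32(P)[:,:2]);
                ~~~~~~~~~~~~~~~^^^^^^^^^^^^^^^^^^^^^
cv2.error: OpenCV(4.12.0) /io/opencv/modules/imgproc/src/convhull.cpp:143: error: (-215:Assertion failed) total >= 0 && (depth == CV_32F || depth == CV_32S) in function 'convexHull'
```

Non-contiguous slice; fix.

```bash
sed -i 's/np.float32(P)\[:,:2\]/np.ascontiguousarray(np.float32(P)[:,:2])/' h.py
python3 - <<'E'
from h import *
p=grab('top');q=grab('scene')
im=p['img'];h=cv2.cvtColor(im,cv2.COLOR_RGB2HSV)
m=(h[...,0]>100)&(h[...,0]<125)&(h[...,1]>110)&(h[...,2]>90);m[:,:360]=0;m[300:]=0;m=biggest(m)
print('mat',rect(pts(p,m,4)))
hq=cv2.cvtColor(q['img'],cv2.COLOR_RGB2HSV)
mq=(hq[...,0]>100)&(hq[...,0]<125)&(hq[...,1]>110)&(hq[...,2]>80);mq[:215]=0;mq[300:]=0;mq[:,300:]=0;mq[:,:160]=0;print('mat scene',rect(pts(q,biggest(mq),4)))
m=(h[...,1]<60)&(h[...,2]>150);m[:,:200]=0;m[:,360:]=0;m[:165]=0;m[280:]=0;m=biggest(m)
for z in(75,79):print('mod',z,rect(pts(p,m,z)))
for w in((220,262,195,225),(300,340,215,245)):
    m=wings(p,w);print('wing',m.sum(),rect(pts(p,m,104)),rect(pts(p,m,114)))
for k in('screw_a_wing','cover_handle'):
  for d in viewer.pinpoint(k,p):print('top',k,d['location'],d['score'])
  for d in viewer.pinpoint(k,q):print('scene',k,d['location'],d['score'])
c=cv2.resize(p['img'][165:280,205:355],None,fx=5,fy=5,interpolation=2)[:,:,::-1];cv2.imwrite('pics/c1.png',c)
E
```

```text
mat (array([ 529.1, -188.7]), 291, 171, 95.5)
mat scene (array([ 529.4, -188.2]), 292, 171, 95.5)
mod 75 (array([525.3, 191.7]), 250, 141, 75.9)
mod 79 (array([524.7, 191.3]), 249, 140, 75.9)
wing 86 (array([546.2, 271.9]), 38, 11, 90.9) (array([544.5, 270. ]), 37, 10, 90.9)
wing 81 (array([505.6, 107.8]), 35, 10, 87.3) (array([504.4, 107.6]), 35, 10, 87.3)
top screw_a_wing [316.0, 226.3] 0.68
scene screw_a_wing [327.6, 259.9] 0.47
top cover_handle [236.3, 369.6] 0.94
top cover_handle [276.7, 216.3] 0.93
top cover_handle [138.2, 273.7] 0.78
top cover_handle [157.9, 134.1] 0.77
scene cover_handle [351.4, 274.2] 0.94
scene cover_handle [424.3, 409.7] 0.8
scene cover_handle [429.1, 234.2] 0.77
scene cover_handle [481.6, 312.4] 0.61
```

View pics/c1.png

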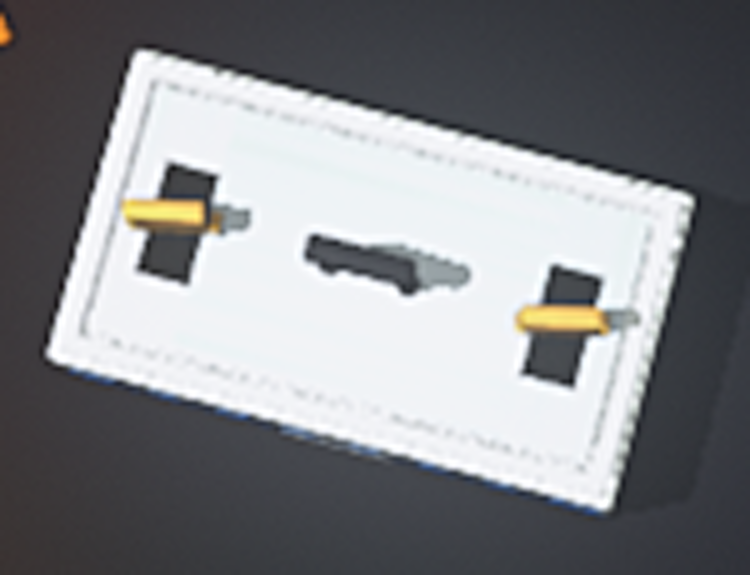

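The crop confirms module yaw ≈ -14.1°, wing A at about +11° and B at about +15° from fastened. Move above A.

>>> step_arm:
  plan: [2.86, -2.93, 0, 0, 0, 0, 2.86, -2.93, 0, 0, 0, 0, 2.86, -2.93, 0, 0, 0, 0, 2.86, -2.93, 0, 0, 0, 0, 2.86, -2.93, 0, 0, 0, 0]
  hand: 4
  newtons: 20

```text
time_s: 1.32
ee_pos: [264.3, -365.0, 228.0]
ee_rot: [180.0, -0.0, 17.2]
force: [0.7, 0.6, 1.1]
gripper_width: 60.7
gripper_force: 0.0
```

>>> step_arm:
  plan: [2.86, -2.93, 0, 0, 0, 0, 2.86, -2.93, 0, 0, 0, 0, 2.86, -2.93, 0, 0, 0, 0, 2.86, -2.93, 0, 0, 0, 0, 2.86, -2.93, 0, 0, 0, 0]

```text
time_s: 1.73
ee_pos: [357.3, -182.4, 228.3]
ee_rot: [180.0, -0.0, 17.3]
force: [0.4, -0.8, 0.8]
gripper_width: 39.6
gripper_force: 0.0
```

>>> step_arm:
  plan: [2.86, -2.93, 0, 0, 0, 0, 2.86, -2.93, 0, 0, 0, 0, 2.86, -2.93, 0, 0, 0, 0, 2.86, -2.93, 0, 0, 0, 0, 2.86, -2.93, 0, 0, 0, 0]

```text
time_s: 2.15
ee_pos: [450.4, 0.2, 228.3]
ee_rot: [180.0, -0.0, 17.3]
force: [1.5, -0.6, -0.2]
gripper_width: 40.1
gripper_force: 0.0
```

>>> step_arm:
  plan: [2.86, -2.93, 0, 0, 0, 0, 2.86, -2.93, 0, 0, 0, 0, 2.86, -2.93, 0, 0, 0, 0, 0, 0, 0, 0, 0, -0.122, 0, 0, 0, 0, 0, -0.122]

```text
time_s: 2.57
ee_pos: [506.5, 109.9, 227.5]
ee_rot: [-180.0, 0.0, 31.8]
force: [-0.2, -0.8, -0.0]
gripper_width: 39.8
gripper_force: 0.0
```

>>> step_arm:
  plan: [0, 0, 0, 0, 0, -0.122, 0, 0, 0, 0, 0, -0.122, 0, 0, 0, 0, 0, -0.122, 0, 0, 0, 0, 0, -0.122, 0, 0, 0, 0, 0, -0.122]

```text
time_s: 2.98
ee_pos: [505.7, 107.6, 228.0]
ee_rot: [180.0, 0.0, 66.6]
force: [0.3, -0.0, 0.3]
gripper_width: 40.1
gripper_force: 0.0
```

>>> step_arm:
  plan: [0, 0, 0, 0, 0, -0.122, 0, 0, 0, 0, 0, -0.122, 0, 0, 0, 0, 0, -0.122, 0, 0, 0, 0, 0, 0, 0, 0, 0, 0, 0, 0]

```text
time_s: 3.4
ee_pos: [505.7, 107.5, 228.0]
ee_rot: [180.0, 0.0, 87.0]
force: [-0.7, 0.2, -0.7]
gripper_width: 40.2
gripper_force: 0.0
```

>>> step_arm:
  plan: [0.08, -0.1, 3, 0, 0, 0, 0, 0, 3, 0, 0, 0, 0, 0, 3, 0, 0, 0, 0, 0, 2.5, 0, 0, 0, 0, 0, 1.2, 0, 0, 0]

```text
time_s: 3.82
ee_pos: [502.7, 108.0, 97.9]
ee_rot: [-179.7, 0.1, 87.0]
force: [0.0, -0.1, 0.5]
gripper_width: 39.8
gripper_force: 0.0
```

>>> step_arm:
  plan: [0, 0, 0, 0, 0, 0, 0, 0, 0, 0, 0, 0]

```text
time_s: 3.98
ee_pos: [504.7, 108.4, 100.7]
ee_rot: [-180.0, 0.0, 87.1]
force: [0.1, -0.3, -0.1]
gripper_width: 40.2
gripper_force: 0.0
```

```bash
python3 - <<'E'
from h import *
q=grab('scene')
cv2.imwrite('pics/c2.png',cv2.resize(q['img'][180:340,250:430],None,fx=3.5,fy=3.5,interpolation=2)[:,:,::-1])
print(sensors.state()['ee_pos'],sensors.state()['force'])
E
```

```text
[505.44865798 108.53589706 101.65614846] [ 1.04703413 -0.37400054  1.29120609]
```

View pics/c2.png

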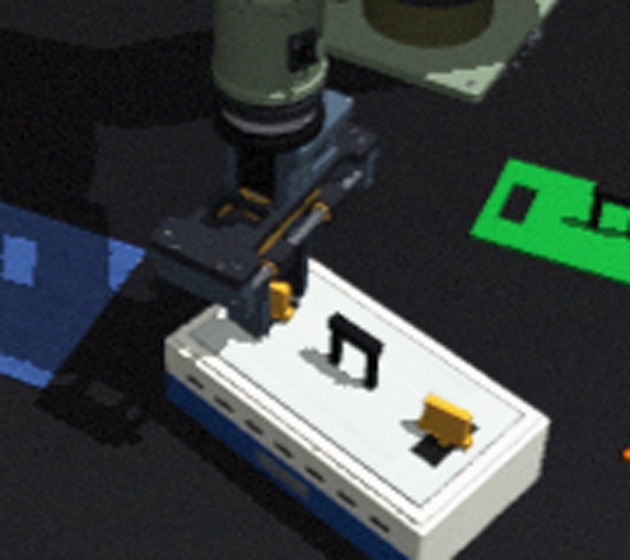

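The fingers straddle wing A (crop ~(280,300)). Close and turn.

>>> step_arm:
  plan: [0, 0, 0, 0, 0, 0, 0, 0, 0, 0, 0, 0, 0, 0, 0, 0, 0, 0, 0, 0, 0, 0, 0, 0, 0, 0, 0, 0, 0, 0]
  hand: 0
  newtons: 15

```text
time_s: 4.45
ee_pos: [504.6, 108.5, 101.4]
ee_rot: [180.0, -0.0, 87.2]
force: [-4.9, 1.4, 2.7]
gripper_width: 9.6
gripper_force: 2.3
```

>>> step_arm:
  plan: [0, 0, 0, 0, 0, 0, 0, 0, 0, 0, 0, 0, 0, 0, 0, 0, 0, 0]

```text
time_s: 4.7
ee_pos: [504.3, 108.5, 101.3]
ee_rot: [-180.0, -0.0, 87.2]
force: [-2.9, 0.6, 5.7]
gripper_width: 8.9
gripper_force: 15.0
```

>>> step_arm:
  plan: [0, 0, 0, 0, 0, -0.1, 0, 0, 0, 0, 0, -0.1, 0, 0, 0, 0, 0, -0.1, 0, 0, 0, 0, 0, -0.1, 0, 0, 0, 0, 0, -0.1]

```text
time_s: 5.12
ee_pos: [504.6, 108.6, 101.3]
ee_rot: [180.0, -0.0, 116.1]
force: [-2.7, 0.1, 5.4]
gripper_width: 9.1
gripper_force: 15.0
```

>>> step_arm:
  plan: [0, 0, 0, 0, 0, -0.1, 0, 0, 0, 0, 0, -0.1, 0, 0, 0, 0, 0, -0.1, 0, 0, 0, 0, 0, -0.1, 0, 0, 0, 0, 0, -0.1]

```text
time_s: 5.53
ee_pos: [504.8, 108.7, 101.4]
ee_rot: [180.0, -0.0, 144.7]
force: [-2.2, 1.4, 4.2]
gripper_width: 9.2
gripper_force: 15.0
```

>>> step_arm:
  plan: [0, 0, 0, 0, 0, -0.1, 0, 0, 0, 0, 0, -0.1, 0, 0, 0, 0, 0, -0.1, 0, 0, 0, 0, 0, -0.05, 0, 0, 0, 0, 0, -0.05]

```text
time_s: 5.95
ee_pos: [504.8, 108.9, 101.3]
ee_rot: [179.9, 0.0, 167.5]
force: [-2.2, 1.7, 4.8]
gripper_width: 9.3
gripper_force: 15.0
```

>>> step_arm:
  plan: [0, 0, 0, 0, 0, 0, 0, 0, 0, 0, 0, 0]

```text
time_s: 6.12
ee_pos: [504.9, 108.9, 101.3]
ee_rot: [179.9, 0.0, 167.2]
force: [-2.3, 2.0, 5.7]
gripper_width: 8.9
gripper_force: 15.0
```

```bash
python3 -c "
from h import *
s=sensors.state();print(s['ee_pos'],s['ee_rot'],s['torque'],s['force'],s['gripper_width'])"
```

```text
[504.8659358  108.86610361 101.31397528] [1.79930188e+02 1.16186841e-02 1.67244349e+02] [ 0.51570483  0.26740563 -0.51337756] [-2.33812192  1.98453639  5.68346811] 8.944433601006565
```

Torque −0.5 N·m: at the stop. Release, rise, turn back, go to B.

>>> step_arm:
  plan: [0, 0, 0, 0, 0, 0.02, 0, 0, 0, 0, 0, 0, 0, 0, 0, 0, 0, 0, 0, 0, 0, 0, 0, 0, 0, 0, 0, 0, 0, 0]
  hand: 4

```text
time_s: 6.53
ee_pos: [504.7, 108.2, 100.7]
ee_rot: [-180.0, -0.0, 166.3]
force: [0.3, -0.5, -0.2]
gripper_width: 38.7
gripper_force: 0.0
```

>>> step_arm:
  plan: [0, 0, -2, 0, 0, 0, 0, 0, -3, 0, 0, 0, 0, 0, -3, 0, 0, 0, 0, 0, 0, 0, 0, 0.119, 0, 0, 0, 0, 0, 0.119]

```text
time_s: 6.95
ee_pos: [506.0, 108.5, 183.0]
ee_rot: [179.8, 0.2, 152.3]
force: [-0.2, -0.5, -0.3]
gripper_width: 40.2
gripper_force: 0.0
```

>>> step_arm:
  plan: [0, 0, 0, 0, 0, 0.119, 0, 0, 0, 0, 0, 0.119, 0, 0, 0, 0, 0, 0.119, 0, 0, 0, 0, 0, 0.119, 0, 0, 0, 0, 0, 0.119]

```text
time_s: 7.37
ee_pos: [504.7, 108.3, 180.8]
ee_rot: [-180.0, 0.0, 118.2]
force: [0.1, 0.8, -0.3]
gripper_width: 39.8
gripper_force: 0.0
```

>>> step_arm:
  plan: [0, 0, 0, 0, 0, 0.119, 0, 0, 0, 0, 0, 0.119, 0, 0, 0, 0, 0, 0.119, 0, 0, 0, 0, 0, 0.119, 0, 0, 0, 0, 0, 0]

```text
time_s: 7.78
ee_pos: [504.7, 108.3, 180.8]
ee_rot: [-180.0, 0.0, 91.2]
force: [0.1, 0.6, 0.3]
gripper_width: 39.9
gripper_force: 0.0
```

>>> step_arm:
  plan: [3.26, 0.88, 0, 0, 0, 0, 3.26, 0.88, 0, 0, 0, 0, 3.26, 0.88, 0, 0, 0, 0, 3.26, 0.88, 0, 0, 0, 0, 3.26, 0.88, 0, 0, 0, 0]

```text
time_s: 8.2
ee_pos: [545.3, 273.8, 180.8]
ee_rot: [180.0, 0.0, 91.5]
force: [0.2, -1.6, 1.1]
gripper_width: 39.8
gripper_force: 0.0
```

>>> step_arm:
  plan: [0, 0, 0, 0, 0, 0, 0, 0, 0, 0, 0, 0]

```text
time_s: 8.37
ee_pos: [545.1, 273.5, 180.2]
ee_rot: [-180.0, 0.0, 91.6]
force: [-0.8, -1.3, -0.9]
gripper_width: 39.8
gripper_force: 0.0
```

```bash
python3 - <<'E'
from h import *
q=grab('scene');p=grab('top')
for n,w in(('a',(305,345,240,285)),('b',(355,400,275,315))):
    m=wings(q,w);print(n,m.sum(),rect(pts(q,m,110)) if m.sum()>5 else 0)
cv2.imwrite('pics/c3.png',np.hstack([cv2.resize(i,(400,400),interpolation=2) for i in(q['img'][180:340,270:430],p['img'][140:300,205:365])])[:,:,::-1])
E
```

```text
a 120 (array([513.9, 116.8]), 53, 27, 20.6)
b 158 (array([555.9, 278.5]), 38, 37, 99.9)
```

View pics/c3.png

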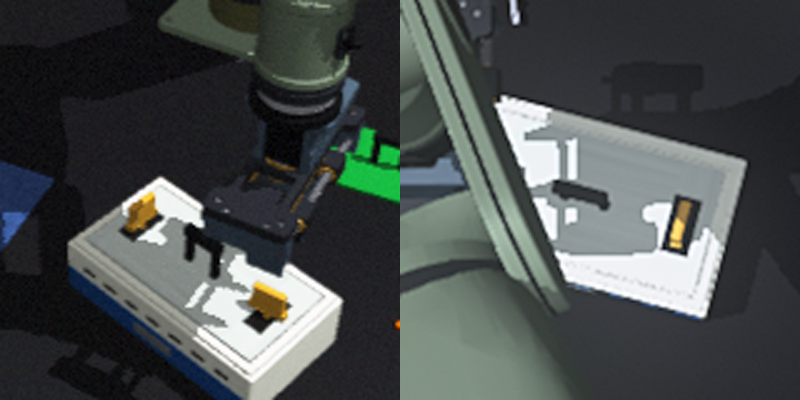

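Wing A (right crop (682,225)) now lies in its slot; the gripper is over B, still crosswise. Descend, grip, turn.

>>> step_arm:
  plan: [0, 0.05, 3, 0, 0, 0, 0, 0, 3, 0, 0, 0, 0, 0, 1.5, 0, 0, 0, 0, 0, 0.45, 0, 0, 0, 0, 0, 0, 0, 0, 0]

```text
time_s: 8.88
ee_pos: [544.9, 270.7, 100.4]
ee_rot: [-179.9, 0.1, 91.2]
force: [0.7, 0.5, -0.3]
gripper_width: 39.8
gripper_force: 0.0
```

>>> step_arm:
  plan: [0, 0, 0, 0, 0, 0, 0, 0, 0, 0, 0, 0, 0, 0, 0, 0, 0, 0, 0, 0, 0, 0, 0, 0, 0, 0, 0, 0, 0, 0]
  hand: 0

```text
time_s: 9.3
ee_pos: [545.7, 272.4, 102.2]
ee_rot: [180.0, -0.0, 91.3]
force: [-1.8, -0.6, 0.9]
gripper_width: 9.3
gripper_force: 2.8
```

>>> step_arm:
  plan: [0, 0, 0, 0, 0, 0, 0, 0, 0, 0, 0, 0, 0, 0, 0, 0, 0, 0]

```text
time_s: 9.55
ee_pos: [545.8, 272.5, 102.2]
ee_rot: [180.0, -0.0, 91.3]
force: [-1.3, -0.2, 5.9]
gripper_width: 9.0
gripper_force: 15.0
```

>>> step_arm:
  plan: [0, 0, 0, 0, 0, -0.1, 0, 0, 0, 0, 0, -0.1, 0, 0, 0, 0, 0, -0.1, 0, 0, 0, 0, 0, -0.1, 0, 0, 0, 0, 0, -0.1]

```text
time_s: 9.97
ee_pos: [546.4, 272.7, 102.2]
ee_rot: [179.9, 0.0, 120.2]
force: [0.8, 0.1, 4.6]
gripper_width: 9.0
gripper_force: 15.0
```

>>> step_arm:
  plan: [0, 0, 0, 0, 0, -0.1, 0, 0, 0, 0, 0, -0.1, 0, 0, 0, 0, 0, -0.1, 0, 0, 0, 0, 0, -0.1, 0, 0, 0, 0, 0, -0.1]

```text
time_s: 10.38
ee_pos: [546.9, 273.1, 102.2]
ee_rot: [179.8, 0.1, 148.8]
force: [1.2, 1.6, 2.4]
gripper_width: 9.0
gripper_force: 15.0
```

>>> step_arm:
  plan: [0, 0, 0, 0, 0, -0.1, 0, 0, 0, 0, 0, -0.1, 0, 0, 0, 0, 0, -0.08, 0, 0, 0, 0, 0, -0.05, 0, 0, 0, 0, 0, 0]

```text
time_s: 10.8
ee_pos: [547.1, 273.5, 102.2]
ee_rot: [179.8, 0.2, 167.4]
force: [2.9, 2.3, 2.9]
gripper_width: 9.0
gripper_force: 15.0
```

```bash
python3 -c "
from h import *
s=sensors.state();print(s['ee_pos'],s['ee_rot'],s['torque'],s['force'],s['gripper_width'])"
```

```text
[547.07213823 273.52208501 102.20249868] [1.79802026e+02 1.65897803e-01 1.67427884e+02] [ 0.47232785 -0.48725696 -0.47464812] [2.88734956 2.2733839  2.8537482 ] 9.024516972287477
```

At the stop too. Release, rise, and move over the handle.

>>> step_arm:
  plan: [0, 0, 0, 0, 0, 0.02, 0, 0, 0, 0, 0, 0, 0, 0, 0, 0, 0, 0, 0, 0, 0, 0, 0, 0, 0, 0, 0, 0, 0, 0]
  hand: 4

```text
time_s: 11.22
ee_pos: [545.2, 272.0, 101.0]
ee_rot: [-179.9, -0.0, 166.3]
force: [0.1, 0.0, -0.1]
gripper_width: 38.5
gripper_force: 0.0
```

>>> step_arm:
  plan: [0, 0, -2, 0, 0, 0, 0, 0, -3, 0, 0, 0, 0, 0, -3, 0, 0, 0, 0, 0, 0, 0, 0, 0.1214, 0, 0, 0, 0, 0, 0.1214]

```text
time_s: 11.63
ee_pos: [546.6, 272.8, 183.8]
ee_rot: [179.8, 0.2, 152.1]
force: [-0.6, -0.2, 0.4]
gripper_width: 39.9
gripper_force: 0.0
```

>>> step_arm:
  plan: [0, 0, 0, 0, 0, 0.1214, 0, 0, 0, 0, 0, 0.1214, 0, 0, 0, 0, 0, 0.1214, 0, 0, 0, 0, 0, 0.1214, 0, 0, 0, 0, 0, 0.1214]

```text
time_s: 12.05
ee_pos: [545.4, 272.1, 181.2]
ee_rot: [-180.0, 0.0, 117.3]
force: [0.4, -0.1, 0.1]
gripper_width: 40.2
gripper_force: 0.0
```

>>> step_arm:
  plan: [0, 0, 0, 0, 0, 0.1214, 0, 0, 0, 0, 0, 0.1214, 0, 0, 0, 0, 0, 0.1214, 0, 0, 0, 0, 0, 0.1214, 0, 0, 0, 0, 0, 0.1214]

```text
time_s: 12.47
ee_pos: [545.4, 272.2, 181.1]
ee_rot: [-180.0, 0.0, 82.5]
force: [0.1, 0.0, 0.9]
gripper_width: 39.9
gripper_force: 0.0
```

>>> step_arm:
  plan: [0, 0, 0, 0, 0, 0.1214, -2.83, 0, 0, 0, 0, 0, -2.83, 0, 0, 0, 0, 0, -2.83, 0, 0, 0, 0, 0, 0, 0, 0, 0, 0, 0]

```text
time_s: 12.88
ee_pos: [523.0, 186.0, 181.2]
ee_rot: [-179.9, 0.2, 75.7]
force: [-0.1, -0.2, 0.4]
gripper_width: 40.0
gripper_force: 0.0
```

>>> step_arm:
  plan: [0, 0, 0, 0, 0, 0]

```text
time_s: 12.97
ee_pos: [524.6, 189.0, 181.6]
ee_rot: [-180.0, 0.0, 75.8]
force: [0.7, 0.1, -0.4]
gripper_width: 39.8
gripper_force: 0.0
```

```bash
python3 - <<'E'
from h import *
q=grab('scene');print(sensors.state()['ee_pos'],sensors.state()['ee_rot'])
cv2.imwrite('pics/c4.png',cv2.resize(q['img'][180:340,270:430],None,fx=3.5,fy=3.5,interpolation=2)[:,:,::-1])
E
```

```text
[525.07561691 189.85569539 181.58197765] [ 1.79982847e+02 -2.79751400e-02  7.58298899e+01]
```

View pics/c4.png

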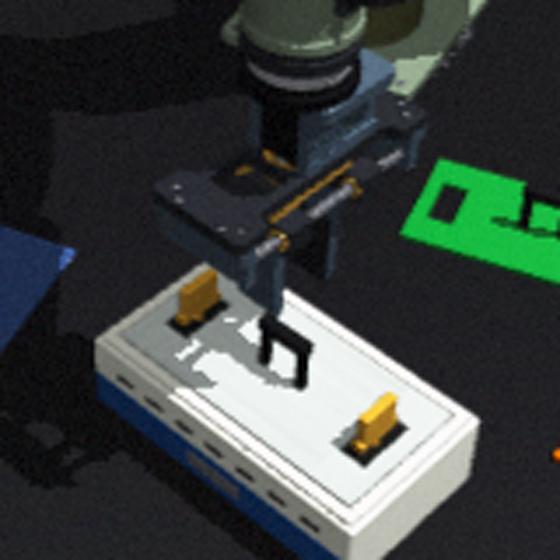

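Both wings, (200,300) and (378,430), stand along their slots. Descend on the handle, grip and lift.

>>> step_arm:
  plan: [0.1, 0, 3, 0, 0, 0, 0, 0, 2.5, 0, 0, 0, 0, 0, 1, 0, 0, 0, 0, 0, 0.2, 0, 0, 0, 0, 0, 0, 0, 0, 0]

```text
time_s: 13.43
ee_pos: [525.3, 191.6, 114.1]
ee_rot: [-180.0, 0.0, 75.9]
force: [1.3, 1.2, 0.5]
gripper_width: 40.1
gripper_force: 0.0
```

>>> step_arm:
  plan: [0, 0, 0, 0, 0, 0, 0, 0, 0, 0, 0, 0, 0, 0, 0, 0, 0, 0, 0, 0, 0, 0, 0, 0, 0, 0, 0, 0, 0, 0]
  hand: 0
  newtons: 35

```text
time_s: 13.85
ee_pos: [525.4, 191.1, 115.2]
ee_rot: [180.0, -0.0, 75.9]
force: [-0.7, -0.6, 1.4]
gripper_width: 11.8
gripper_force: 35.0
```

>>> step_arm:
  plan: [0, 0, 0, 0, 0, 0, 0, 0, 0, 0, 0, 0, 0, 0, 0, 0, 0, 0]

```text
time_s: 14.1
ee_pos: [525.4, 191.1, 115.2]
ee_rot: [180.0, -0.0, 75.9]
force: [-1.9, 0.0, 6.3]
gripper_width: 11.7
gripper_force: 35.0
```

>>> step_arm:
  plan: [0, 0, -0.4, 0, 0, 0, 0, 0, -0.6, 0, 0, 0, 0, 0, -0.8, 0, 0, 0, 0, 0, -0.8, 0, 0, 0, 0, 0, -0.8, 0, 0, 0]

```text
time_s: 14.52
ee_pos: [525.2, 190.9, 149.1]
ee_rot: [-180.0, 0.0, 75.9]
force: [0.3, -0.8, -4.0]
gripper_width: 11.6
gripper_force: 35.0
```

>>> step_arm:
  plan: [0, 0, -1.5, 0, 0, 0, 0, 0, -2, 0, 0, 0, 0, 0, -2, 0, 0, 0, 0, 0, -1.5, 0, 0, 0, 0, 0, -0.5, 0, 0, 0]

```text
time_s: 14.93
ee_pos: [526.5, 191.4, 226.7]
ee_rot: [179.7, -0.2, 75.9]
force: [-0.2, 0.2, -4.1]
gripper_width: 11.8
gripper_force: 35.0
```

>>> step_arm:
  plan: [-1, 0.26, 0, 0, 0, 0, -2, 0.52, 0, 0, 0, 0, -2.7, 0.71, 0, 0, 0, 0, -2.7, 0.71, 0, 0, 0, 0, -2.7, 0.71, 0, 0, 0, 0]

```text
time_s: 15.35
ee_pos: [525.2, 74.4, 222.0]
ee_rot: [-179.9, 0.1, 75.9]
force: [0.8, 1.4, -4.2]
gripper_width: 11.8
gripper_force: 35.0
```

>>> step_arm:
  plan: [-2.7, 0.71, 0, 0, 0, 0, -2.7, 0.71, 0, 0, 0, 0, -2.7, 0.71, 0, 0, 0, 0, -2.7, 0.71, 0, 0, 0, 0, -2.7, 0.71, 0, 0, 0, 0]

```text
time_s: 15.77
ee_pos: [526.5, -65.3, 222.1]
ee_rot: [-179.8, 0.0, 75.9]
force: [0.1, 1.1, -3.6]
gripper_width: 11.5
gripper_force: 35.0
```

>>> step_arm:
  plan: [-2.7, 0.71, 0, 0, 0, 0, -2.7, 0.71, 0, 0, 0, 0, -2.7, 0.71, 0, 0, 0, 0, -2, 0.52, 0, 0, 0, 0, -2, 0.52, 0, 0, 0, 0]

```text
time_s: 16.18
ee_pos: [527.6, -190.3, 222.0]
ee_rot: [-179.8, 0.0, 75.8]
force: [0.3, 0.3, -3.6]
gripper_width: 11.7
gripper_force: 35.0
```

>>> step_arm:
  plan: [0, 0, 0, 0, 0, -0.0855, 0, 0, 0, 0, 0, -0.0855, 0, 0, 0, 0, 0, -0.0855, 0, 0, 0, 0, 0, -0.0855, 0, 0, 0, 0, 0, 0]

```text
time_s: 16.6
ee_pos: [527.8, -188.9, 222.0]
ee_rot: [-179.8, -0.0, 95.5]
force: [-0.1, -0.3, -4.2]
gripper_width: 11.5
gripper_force: 35.0
```

>>> step_arm:
  plan: [0, 0, 0, 0, 0, 0, 0, 0, 0, 0, 0, 0]

```text
time_s: 16.77
ee_pos: [528.6, -188.6, 222.8]
ee_rot: [-179.9, -0.0, 95.4]
force: [-0.8, 0.3, -4.8]
gripper_width: 11.6
gripper_force: 35.0
```

```bash
python3 - <<'E'
from h import *
q=grab('scene');s=sensors.state();print(s['ee_pos'],s['ee_rot'],s['force'],s['torque'])
cv2.imwrite('pics/c5.png',cv2.resize(q['img'][130:330,130:430],None,fx=2.5,fy=2.5,interpolation=2)[:,:,::-1])
E
```

```text
[ 528.74645992 -188.54484044  222.97079133] [-1.79948389e+02 -1.23012871e-02  9.54016643e+01] [ 0.1978583   0.62576036 -3.78964822] [-0.0385985  -0.07328514  0.02773298]
```

View pics/c5.png

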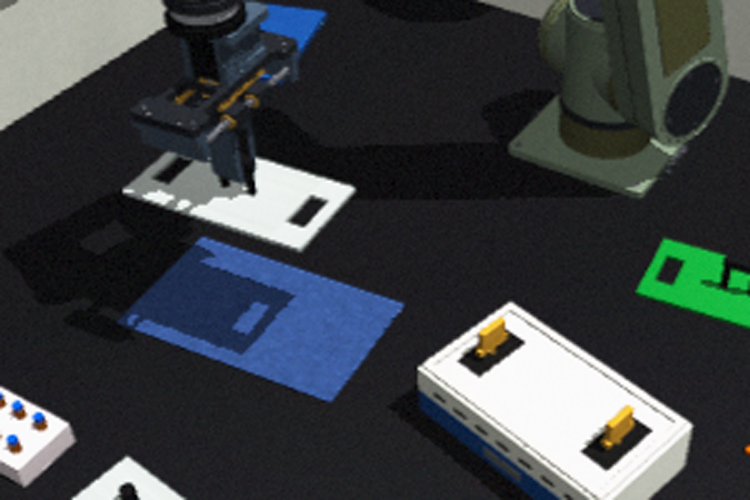

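The plate hangs level at (240,200) over the mat, and both wings are left in the module. Lower it, slowly at the end.

>>> step_arm:
  plan: [0, 0, 2, 0, 0, 0, 0, 0, 3, 0, 0, 0, 0, 0, 3, 0, 0, 0, 0, 0, 3, 0, 0, 0, 0, 0, 2, 0, 0, 0]

```text
time_s: 17.23
ee_pos: [527.6, -187.9, 90.7]
ee_rot: [-179.8, -0.1, 95.4]
force: [-0.6, -0.6, -4.7]
gripper_width: 12.0
gripper_force: 35.0
```

>>> step_arm:
  plan: [0, 0, 1.5, 0, 0, 0, 0, 0, 1.2, 0, 0, 0, 0, 0, 1, 0, 0, 0, 0, 0, 0.5, 0, 0, 0, 0, 0, 0.2, 0, 0, 0]

```text
time_s: 17.65
ee_pos: [528.9, -188.3, 48.8]
ee_rot: [-179.9, -0.0, 95.5]
force: [-0.3, 0.3, -5.3]
gripper_width: 11.8
gripper_force: 35.0
```

>>> step_arm:
  plan: [0, 0, 0, 0, 0, 0, 0, 0, 0.05, 0, 0, 0, 0, 0, 0, 0, 0, 0]

```text
time_s: 17.9
ee_pos: [529.7, -188.7, 49.8]
ee_rot: [179.9, 0.1, 95.5]
force: [-0.5, 0.3, -4.5]
gripper_width: 11.8
gripper_force: 35.0
```

>>> step_arm:
  plan: [0, 0, 0.15, 0, 0, 0, 0, 0, 0.15, 0, 0, 0, 0, 0, 0.1, 0, 0, 0, 0, 0, 0.05, 0, 0, 0, 0, 0, 0, 0, 0, 0]

```text
time_s: 18.32
ee_pos: [529.0, -188.4, 44.3]
ee_rot: [-180.0, -0.0, 95.5]
force: [-0.3, -0.4, -3.9]
gripper_width: 11.6
gripper_force: 35.0
```

>>> step_arm:
  plan: [0, 0, 0.05, 0, 0, 0, 0, 0, 0.05, 0, 0, 0, 0, 0, 0, 0, 0, 0, 0, 0, 0, 0, 0, 0]

```text
time_s: 18.65
ee_pos: [529.1, -188.4, 44.2]
ee_rot: [180.0, 0.0, 95.5]
force: [-2.9, 1.0, 5.8]
gripper_width: 11.8
gripper_force: 35.0
```

Contact (force now upward). Open and withdraw.

>>> step_arm:
  plan: [0, 0, 0, 0, 0, 0, 0, 0, 0, 0, 0, 0, 0, 0, 0, 0, 0, 0, 0, 0, 0, 0, 0, 0, 0, 0, 0, 0, 0, 0]
  hand: 4

```text
time_s: 19.07
ee_pos: [529.3, -188.5, 43.3]
ee_rot: [180.0, 0.0, 95.5]
force: [0.0, 0.7, -0.5]
gripper_width: 39.9
gripper_force: 0.0
```

>>> step_arm:
  plan: [0, 0, -1, 0, 0, 0, 0, 0, -3, 0, 0, 0, 0, 0, -4, 0, 0, 0, 0, 0, -4, 0, 0, 0, 0, 0, -4, 0, 0, 0]

```text
time_s: 19.48
ee_pos: [528.8, -188.3, 205.9]
ee_rot: [180.0, 0.0, 95.5]
force: [0.2, -0.2, -1.0]
gripper_width: 40.0
gripper_force: 0.0
```

>>> step_arm:
  plan: [0, -3, 0, 0, 0, 0, 0, -4, 0, 0, 0, 0, 0, -4, 0, 0, 0, 0, 0, -3, 0, 0, 0, 0, 0, 0, 0, 0, 0, 0]

```text
time_s: 19.9
ee_pos: [384.3, -201.1, 204.0]
ee_rot: [-179.8, -0.0, 95.4]
force: [-0.6, 0.9, -1.0]
gripper_width: 39.7
gripper_force: 0.0
```

```bash
python3 - <<'E'
from h import *
q=grab('scene');print(sensors.state()['ee_pos'])
h=cv2.cvtColor(q['img'],cv2.COLOR_RGB2HSV)
m=(h[...,1]<60)&(h[...,2]>110);m[:,:175]=0;m[:,290:]=0;m[:200]=0;m[300:]=0;print(rect(pts(q,biggest(m),9)))
cv2.imwrite('pics/c6.png',cv2.resize(q['img'][130:330,130:430],None,fx=2.5,fy=2.5,interpolation=2)[:,:,::-1])
E
```

```text
[ 387.51762662 -201.68119784  204.42331081]
(array([ 530.3, -186.3]), 223, 113, 95.8)
```

View pics/c6.png

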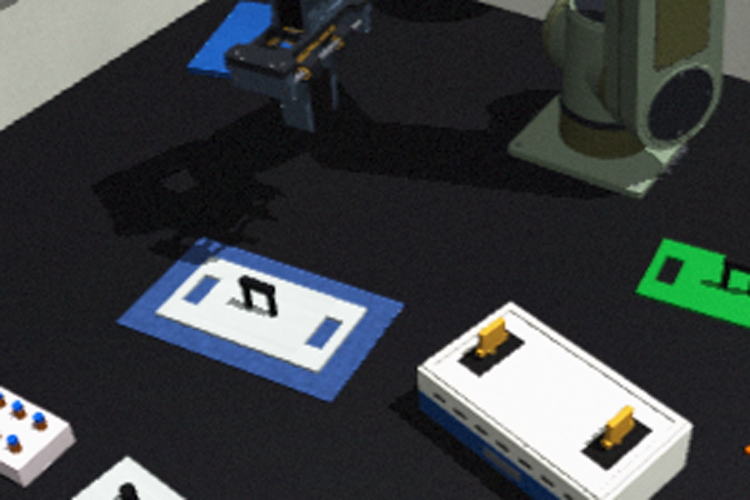

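The plate lies centred and aligned on the mat at crop (262,315), handle up, within about 2.5 mm and 0.3°. Handing in.

```bash
python3 -c "
from workcell import env
print(env.job_done())"
```

```text
the job is handed in; nothing more can be done
None
```

Both thumbscrews are loosened to their stops, A then B. The cover plate lies handle up in the middle of the blue mat, about 2.5 mm and 0.3° off by camera; I handed the job in at about 20 s and got no verdict back.

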